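# Sort the tested grow-garden pumps by their tags

### The arm

A 6-joint arm with a two-finger parallel gripper is mounted at the origin on the work surface. World frame = base frame: x ahead of the robot, y to its left, z up, the work surface at z = 0. Lengths are in m, angles in rad, forces in N, time in s.
With the tool pointing down it reaches from about 0.35 to 0.875 m from the base axis. Payload 4.2 kg.
Tool frame: the origin (TCP) lies between the finger pads; the fingertips stand 11 mm ahead of it and the grasp point (between the pads) lies 8 mm behind it; z points along the fingers, y is the line along which they close (so a half turn about z gives the same grasp; the last joint's range is limited). The gripper opens to 85 mm and grips with 20 to 120 N. Pads are 22 mm wide; open, the fingers measure 114 mm over their backs; the gripper's body (76 mm by 85 mm) begins 54 mm behind the grasp point. The pads swing forward as they close: fully open they stand 13 mm farther back than shut.
Start: joints at [-0.901, 0.385, 0.008, 0, -1.194, -0.259], TCP at [0.25, -0.573, 0.242] pointing down, gripper open.
Joint ranges: [-3.14, 3.14], [-1.21, 2.06], [-1.07, 1.41], [-3.16, 2.05], [-2.99, -0.16], [-3.1, 3.1]. Speed limits (rad/s): [2.79, 2.79, 3.14, 3.14, 3.14, 3.14].

### API

Orientations are given as a unit quaternion [w, x, y, z].
In Python, from cell import r, snapshot gives the robot as it stands. The module is installed in compiled form; this text tells all that it offers.
- The arm moves only by the tool apply_moves, never from a script. Its argument "steps" is a list of rows, each a list of 3 entries, a list of its own where there are three numbers: the shift along the tool's x, y, z in mm, then the turn about the tool's z in rad, then the finger opening in mm, from 0 to 85.4. In form: [[[tx, ty, tz], twist, jaw], ...]. A call has 1 to 12 rows; each row shifts and turns the commanded pose from where the row before left it, along the tool's axes as they then stand; what a row does not reach is not made up. A row lasts 1/10 s, in which the tool goes at most 50 mm and 8.59 degrees, less where a joint would pass 70% of its speed; a pose out of reach is approached as far as the arm can. A call with a gripper value outside its range is refused whole. The fingers move at their own pace and stop on an object; "force" is the grip in N (left out, the last holds). Time passes only in rows, so rows that do not move let the fingers close. It gives the time, the measured TCP pose, the force, the opening and the grip force at its end, in the units of the state.
- r.state(): the state, without advancing time (a new reading comes with each control period).
- snapshot(name): name is "side" or "top" or "wrist"; returns a dict with "pixels" (480x640x3 uint8, red, green, blue), "fx", "fy", "cx", "cy" (pixels), "pose" (4x4, takes a point from camera to world coordinates). Camera axes: x right, y up, looking along -z (the intrinsics and any distortion apply to the point x, -y, -z); pixel columns grow to the right and rows downward; lengths in m; the calibration is good to about 2 mm. A picture is of the moment at which its call begins. There is no depth.
- r.hand_in(): hands the job in; it is judged then, once.
The state is a dict: "t": time; "qpos": joint angles; "dq": joint speeds; "joint_efforts": joint torques, N m; "position": TCP position; "tcp_rot": TCP orientation; "wrist_force": force on the tool from outside, world axes, zero at the start; "ft_torque": the same for the moment, N m; "gripper_width": opening from 0.0 (shut) to 1.0 (fully open); "grasp_force": force on a finger pad.
Only numpy, scipy, OpenCV 4.12 (cv2) and the standard library are available. Lean on these libraries where they do the work, as an engineer would, in place of code of your own. Each camera call takes 0.05 s, during which the arm holds its last target. There are 200 camera calls.

### The job

The classroom's garden pumps have been tested: put the two green-tagged pumps (pass) into the rack with the green stop and the two red-tagged ones (reject) into the rack with the red stop. In each rack they stand upright, flat on the lane's floor and end to end, slid home so that the first touches the coloured stop and the second touches the first; set them in gently, without dropping or ramming them. Leave the yellow-tagged pump, the bottle and the cup where they are.

Things in the scene. Friction and masses are not known exactly. Their poses are not given: they have to be found in the camera images.
- pump_green_a: Loose pump housing with a green tag, a white box on a grey foot: 66 mm long (its x), 42 wide (its y), 46 high, 0.15 to 0.3 kg. green tag 36 x 34 mm on top, green patch on both short ends; a black stub (11 mm wide, 14 tall) stands on top, 22 mm to +x. Origin: centre of the underside, z up.
- pump_green_b: Loose pump housing with a green tag, a white box on a grey foot: 66 mm long (its x), 42 wide (its y), 46 high, 0.15 to 0.3 kg. green tag 36 x 34 mm on top, green patch on both short ends; a black stub (11 mm wide, 14 tall) stands on top, 22 mm to +x. Origin: centre of the underside, z up.
- pump_red_a: Loose pump housing with a red tag, a white box on a grey foot: 66 mm long (its x), 42 wide (its y), 46 high, 0.15 to 0.3 kg. red tag 36 x 34 mm on top, red patch on both short ends; a black stub (11 mm wide, 14 tall) stands on top, 22 mm to +x. Origin: centre of the underside, z up.
- pump_red_b: Loose pump housing with a red tag, a white box on a grey foot: 66 mm long (its x), 42 wide (its y), 46 high, 0.15 to 0.3 kg. red tag 36 x 34 mm on top, red patch on both short ends; a black stub (11 mm wide, 14 tall) stands on top, 22 mm to +x. Origin: centre of the underside, z up.
- pump_yellow: Loose pump housing with a yellow tag, a white box on a grey foot: 66 mm long (its x), 42 wide (its y), 46 high, 0.15 to 0.3 kg. yellow tag 36 x 34 mm on top, yellow patch on both short ends; a black stub (11 mm wide, 14 tall) stands on top, 22 mm to +x. Origin: centre of the underside, z up. Not tested yet: to be left where it is.
- rack_green: Fixed aluminium lane, 180 mm long (its x), 62 wide (its y). Floor top 6 mm up; 50 mm between the side walls, whose tops are 18 mm up. green stop, 34 mm tall, at the +x end, inner face at x = +76 mm; -x end open, green stripe. Pumps lie along the lane: the one at the stop has its centre at x = +43 mm, the next at -23 mm. Origin: centre of the underside, z up.
- rack_red: Fixed aluminium lane, 180 mm long (its x), 62 wide (its y). Floor top 6 mm up; 50 mm between the side walls, whose tops are 18 mm up. red stop, 34 mm tall, at the +x end, inner face at x = +76 mm; -x end open, red stripe. Pumps lie along the lane: the one at the stop has its centre at x = +43 mm, the next at -23 mm. Origin: centre of the underside, z up.
- bottle: Loose white nutrient bottle with a green cap, 44 mm diameter, 140 mm tall, upright. A bystander. Origin: centre of the underside.
- pod_cup: Loose black seed-pod cup, open at the top, rim 40 mm diameter, 50 mm tall. A bystander. Origin: centre of the underside.

How it is judged:
At the end, for the whole second after the job is handed in: Greens in the green rack, reds in the red: on the floor within 4 mm, upright within 0.1 rad, within 8 mm of the lane's middle; in each rack one pump within 5 mm of the stop, the other centred beyond x = -33 mm; at rest; yellow pump, bottle, cup within 20 mm of their starts (x of pump_green_a in the frame of rack_green between -0.033 and 0.048 m and y of pump_green_a in the frame of rack_green between -0.008 and 0.008 m and z of pump_green_a in the frame of rack_green between 0.002 and 0.01 m and angle between each of pump_green_a, pump_green_b, pump_red_a, pump_red_b's own z axis and vertical below 0.1 rad and linear speed of each of pump_green_a, pump_green_b, pump_red_a, pump_red_b below 0.02 m/s and x of pump_green_b in the frame of rack_green between -0.033 and 0.048 m and y of pump_green_b in the frame of rack_green between -0.008 and 0.008 m and z of pump_green_b in the frame of rack_green between 0.002 and 0.01 m and x of any of pump_green_a, pump_green_b in the frame of rack_green above 0.038 m and x of pump_red_a in the frame of rack_red between -0.033 and 0.048 m and y of pump_red_a in the frame of rack_red between -0.008 and 0.008 m and z of pump_red_a in the frame of rack_red between 0.002 and 0.01 m and x of pump_red_b in the frame of rack_red between -0.033 and 0.048 m and y of pump_red_b in the frame of rack_red between -0.008 and 0.008 m and z of pump_red_b in the frame of rack_red between 0.002 and 0.01 m and x of any of pump_red_a, pump_red_b in the frame of rack_red above 0.038 m and distance of each of pump_yellow, bottle, pod_cup from where it was at the start of the episode below 0.02 m); the robot touches nothing.
It fails at once if the yellow-tagged pump was shifted by more than 20 mm or tipped (distance of pump_yellow from where it was at the start of the episode above 0.02 m or angle between pump_yellow's own z axis and vertical above 0.3 rad).
It fails at once if the nutrient bottle was shifted by more than 20 mm or tipped (distance of bottle from where it was at the start of the episode above 0.02 m or angle between bottle's own z axis and vertical above 0.3 rad).
It fails at once if the pod cup was shifted by more than 20 mm or tipped (distance of pod_cup from where it was at the start of the episode above 0.02 m or angle between pod_cup's own z axis and vertical above 0.3 rad).
It fails at once if a pump was dropped or rammed into its rack (faster than 0.6 m/s close over the lane, or over 150 N) (contact force between any of pump_green_a, pump_green_b and rack_green above 150 N or (linear speed of pump_green_a above 0.6 m/s and horizontal distance between pump_green_a and rack_green below 0.09 m and z of pump_green_a in the frame of rack_green below 0.04 m) or (linear speed of pump_green_b above 0.6 m/s and horizontal distance between pump_green_b and rack_green below 0.09 m and z of pump_green_b in the frame of rack_green below 0.04 m) or contact force between any of pump_red_a, pump_red_b and rack_red above 150 N or (linear speed of pump_red_a above 0.6 m/s and horizontal distance between pump_red_a and rack_red below 0.09 m and z of pump_red_a in the frame of rack_red below 0.04 m) or (linear speed of pump_red_b above 0.6 m/s and horizontal distance between pump_red_b and rack_red below 0.09 m and z of pump_red_b in the frame of rack_red below 0.04 m)).
It also fails if it takes over 72 s, if anything falls off the work surface, if the arm or the gripper's body presses on something with over 40 N, if the wrist force passes 120 N, or if a joint passes its speed limit or range.

## Working session

There is one attempt and no reset: what is moved stays moved. The work goes in short steps, Python scripts to look and compute and a tool call to move; the robot and the scene stay as the last step left them, time stands still between calls to the robot, and variables do not carry over. Pictures are saved under pics/ and viewed, at most 12 in all, crops included, and the job is handed in when it is done.

Besides the shell and the picture viewer there is one more tool, called after "Request:" as name(argument=value, ...) on one line, values as JSON. apply_moves: Moves the arm, as the interface text tells. Its arguments: {"type":"object","properties":{"steps":{"type":"array","items":{"type":"array"}},"force":{"type":"number"}},"required":["steps"]}

```bash
mkdir -p pics; ls
python3 - <<'E'
from cell import r,snapshot
import cv2,pickle
d={}
for n in ("side","top","wrist"):
    s=snapshot(n); d[n]=s; cv2.imwrite(f"pics/{n}0.png",s["pixels"][:,:,::-1]); print(n,{k:v for k,v in s.items() if k!="pixels"})
pickle.dump(d,open("d0.pkl","wb"))
print(r.state())
E
```

```text
pics
side {'fx': 460.2698944120765, 'fy': 460.2698944120765, 'cx': 315.8243204293545, 'cy': 237.1232270524352, 'pose': array([[ 0.99069394,  0.05065894, -0.12632966,  0.43957411],
       [-0.13412368,  0.52128264, -0.84277829, -0.80940312],
       [ 0.02315921,  0.85187915,  0.52322612,  0.53915363],
       [ 0.        ,  0.        ,  0.        ,  1.        ]])}
top {'fx': 489.03684254205325, 'fy': 489.03684254205325, 'cx': 317.33480200179156, 'cy': 244.49020023038958, 'pose': array([[ 0.02532001,  0.99415079, -0.10499102,  0.47235755],
       [-0.99955251,  0.02685006,  0.01318528, -0.00294079],
       [ 0.01592717,  0.10461018,  0.99438576,  0.94934758],
       [ 0.        ,  0.        ,  0.        ,  1.        ]])}
wrist {'fx': 332.0826554645317, 'fy': 332.0826554645317, 'cx': 314.9766854476634, 'cy': 239.40433874135832, 'pose': array([[-0.39860153, -0.87474848, -0.27555746,  0.17896803],
       [ 0.9171194 , -0.37920897, -0.1228518 , -0.6041654 ],
       [ 0.00297056, -0.301688  ,  0.95340208,  0.37240295],
       [ 0.        ,  0.        ,  0.        ,  1.        ]])}
{'t': 0.15, 'qpos': array([-9.01390353e-01,  3.85357824e-01,  6.94153022e-03, -3.29558514e-04,
       -1.19396698e+00, -2.58589040e-01]), 'dq': array([ 0.00046516, -0.00336285,  0.00414484,  0.00289154, -0.00055811,
       -0.00083227]), 'joint_efforts': array([ 4.11379579e-04, -3.92678297e+01,  1.88581896e+01,  4.18855682e+00,
       -3.41041261e-03, -1.68942364e-06]), 'position': array([ 0.24944048, -0.57261783,  0.24149022]), 'tcp_rot': array([-2.18124723e-04, -2.03907511e-01,  9.78989823e-01,  7.78126094e-04]), 'wrist_force': array([-0.20646977,  0.25897476,  0.81845734]), 'ft_torque': array([ 0.07629586, -0.0150673 ,  0.02834683]), 'grasp_force': 0.0, 'gripper_width': 0.9992271021733964}
```

View pics/top0.png

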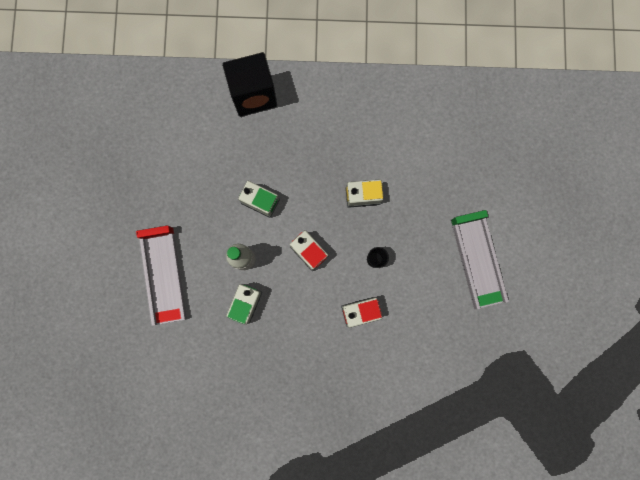

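View pics/side0.png

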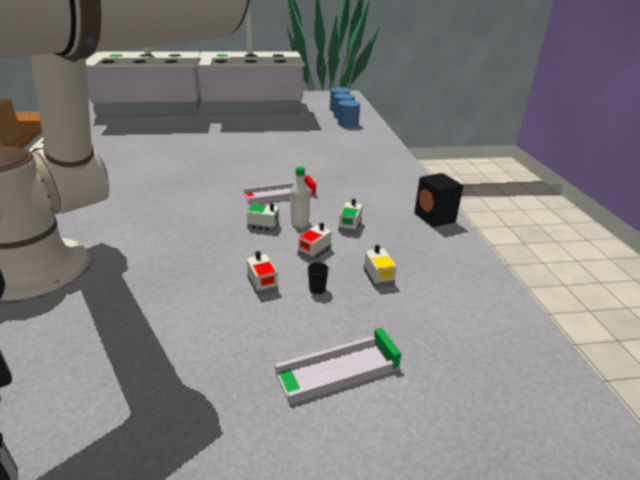

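The top view shows the red rack on the left (stop at about (153,232), stripe at (169,316)) and the green rack on the right (stop (471,217), stripe (490,299)). The greens are at (259,198) and (243,304), the reds at (309,251) and (363,312). Yellow is at (365,193), the bottle at (238,255) and the cup at (377,257). The side view agrees with this.

```bash
cat > h.py <<'E'
import numpy as np,cv2
from scipy.spatial.transform import Rotation as R
def cast(s,uv,z):
    uv=np.atleast_2d(np.array(uv,float)); P=s["pose"]
    d=np.c_[(uv[:,0]-s["cx"])/s["fx"],-(uv[:,1]-s["cy"])/s["fy"],-np.ones(len(uv))]@P[:3,:3].T
    return (P[:3,3]+d*((z-P[2,3])/d[:,2])[:,None])
def proj(s,p):
    P=s["pose"]; c=(np.atleast_2d(p)-P[:3,3])@P[:3,:3]
    return np.c_[s["cx"]+s["fx"]*c[:,0]/-c[:,2], s["cy"]-s["fy"]*c[:,1]/-c[:,2]]
def mask(img,col):
    h=cv2.cvtColor(img,cv2.COLOR_RGB2HSV); H,S,V=cv2.split(h)
    g={"green":(H>45)&(H<85),"red":(H<8)|(H>172),"yellow":(H>18)&(H<35)}[col]
    return (g&(S>130)&(V>60)).astype(np.uint8)*255
def blobs(s,col,amin=60):
    c,_=cv2.findContours(mask(s["pixels"],col),cv2.RETR_EXTERNAL,cv2.CHAIN_APPROX_NONE)
    return [k[:,0,:] for k in c if cv2.contourArea(k)>amin]
def rect(s,k,z):
    "min-area rectangle on plane z: centre, long side dir, sizes in mm"
    w=cast(s,k,z)[:,:2]*1000
    (c,(a,b),t)=cv2.minAreaRect(w.astype(np.float32)); 
    if a<b: a,b,t=b,a,t+90
    return np.array(c),a,b,t
E
python3 - <<'E'
from h import *; import pickle
s=pickle.load(open("d0.pkl","rb"))["top"]
for col in("green","red","yellow"):
    for k in blobs(s,col):
        for z in (.046,.006,.034):
            c,a,b,t=rect(s,k,z); print(col,k.mean(0).round(),z,c.round(1),round(a,1),round(b,1),round(t,1))
# stub: dark blobs
V=s["pixels"].max(2); m=(V<40).astype(np.uint8)
n,l,st,ce=cv2.connectedComponentsWithStats(m)
for i in range(1,n):
    if 15<st[i,4]<3000: print("dark",ce[i].round(1),st[i,4],(cast(s,ce[i],.058)[0]*1000).round(1))
# white regions incl tags
E
```

```text
green [240. 311.] 0.046 [442.5 124.2] 34.2 30.7 159.6
green [240. 311.] 0.006 [441.2 129.8] 35.7 32.1 159.6
green [240. 311.] 0.034 [442.1 125.8] 34.6 31.1 159.6
green [490. 298.] 0.046 [ 476.8 -335.5] 41.6 16.8 105.2
green [490. 298.] 0.006 [ 477.  -350.3] 43.4 17.5 105.2
green [490. 298.] 0.034 [ 476.9 -340. ] 42.1 17.0 105.2
green [233. 253.] 0.046 [548.7 139.7] 20.6 20.3 2.4
green [233. 253.] 0.006 [552.1 146. ] 21.5 21.2 2.4
green [233. 253.] 0.034 [549.7 141.6] 20.8 20.6 2.4
green [470. 217.] 0.046 [ 627.2 -298.9] 68.3 13.1 104.4
green [470. 217.] 0.006 [ 634. -312.] 71.3 13.7 104.4
green [470. 217.] 0.034 [ 629.2 -302.8] 69.2 13.3 104.4
green [264. 199.] 0.046 [649.6  87.6] 33.7 31.6 65.7
green [264. 199.] 0.006 [657.4  91.6] 35.2 33.0 65.7
green [264. 199.] 0.034 [652.   88.8] 34.2 32.0 65.7
red [167. 315.] 0.046 [430.7 254.5] 44.7 18.2 100.9
red [167. 315.] 0.006 [428.9 265.9] 46.7 19.0 100.9
red [167. 315.] 0.034 [430.2 257.9] 45.3 18.4 100.9
red [370. 310.] 0.046 [ 449.1 -114.5] 37.5 33.4 106.0
red [370. 310.] 0.006 [ 448.1 -119.4] 39.2 34.9 106.0
red [370. 310.] 0.034 [ 448.8 -116. ] 38.0 33.9 106.0
red [314. 255.] 0.046 [548.   -8.3] 38.1 32.8 46.4
red [314. 255.] 0.006 [551.3  -8.6] 39.8 34.3 46.4
red [314. 255.] 0.034 [549.   -8.4] 38.6 33.2 46.4
red [153. 232.] 0.046 [582.6 289.3] 64.1 17.3 101.2
red [153. 232.] 0.006 [587.5 302.3] 66.9 18.0 101.2
red [153. 232.] 0.034 [584.1 293.2] 64.9 17.5 101.2
yellow [372. 190.] 0.046 [ 674.3 -115.6] 36.3 34.2 96.5
yellow [372. 190.] 0.006 [ 683.2 -120.6] 37.9 35.7 96.5
yellow [372. 190.] 0.034 [ 677.  -117.1] 36.8 34.6 96.5
dark [249.9  82.3] 2157 [872.  120.9  58. ]
dark [246.7 190.4] 18 [663.5 118.4  58. ]
dark [353.8 190.8] 19 [668.4 -80.   58. ]
dark [300.5 240. ] 16 [573.9  16.3  58. ]
dark [377.7 257.3] 343 [ 545.9 -125.8   58. ]
dark [246.9 292.6] 17 [475.5 110.5  58. ]
dark [351.1 315.4] 17 [439.3 -79.1  58. ]
```

Request:
apply_moves(steps=[[[0, 0, 0], -0.149, 85], [[-43, 19, 5], 0, 85], [[-43, 19, 5], 0, 85], [[-43, 19, 5], 0, 85], [[-43, 19, 5], 0, 85], [[-43, 19, 5], 0, 85], [[-43, 19, 5], 0, 85], [[-43, 19, 5], 0, 85], [[-41, 20, 5], 0, 85], [[0, 0, 0], 0, 85], [[0, 0, 0], 0, 85]])

```text
t: 1.25
position: [0.4585, -0.2607, 0.202]
tcp_rot: [-0.0, -0.277, 0.961, 0.0]
wrist_force: [-0.7, -0.1, -0.1]
gripper_width: 0.994
grasp_force: 0.0
```

```bash
cat >> h.py <<'E'
def cur(r):
    st=r.state(); Rm=R.from_quat(st["tcp_rot"],scalar_first=True).as_matrix()
    return st["position"]*1000,Rm,np.degrees(np.arctan2(Rm[1,0],Rm[0,0]))%360,st
def to(r,xyz,th):
    "twist (rad) to bring tool x to th (mod 180), then shift in the turned tool axes, mm"
    p,Rm,t,st=cur(r); d=(th-t+90)%180-90; tf=np.radians(t+d); e=np.array(xyz)-p
    x=np.array([np.cos(tf),np.sin(tf),0]);y=np.array([np.sin(tf),-np.cos(tf),0])
    print("twist",-np.radians(d).round(3),"shift",round(e@x,1),round(e@y,1),round(-e[2],1),"| now",p.round(1),round(t,1),"t",round(st["t"],2),"tilt",np.degrees(np.arccos(-Rm[2,2])).round(2))
E
python3 - <<'E'
from h import *
from cell import r,snapshot
import pickle
s=snapshot("wrist"); cv2.imwrite("pics/w1.png",s["pixels"][:,:,::-1]); pickle.dump(s,open("w1.pkl","wb"))
p,Rm,t,st=cur(r); print(p,t,st["t"],st["qpos"].round(2))
for k in blobs(s,"green",150):
    for z in (.006,.034): c,a,b,t=rect(s,k,z); print(k.mean(0).round(),z,c.round(1),round(a,1),round(b,1),round(t,1))
E
```

```text
[ 458.03383013 -261.56623631  202.13925789] 212.11450810665875 1.3 [-0.21  0.25 -0.29  0.   -1.03 -0.8 ]
[625. 398.] 0.006 [451.  183.7] 39.6 37.9 159.4
[625. 398.] 0.034 [446.  142.1] 36.2 34.6 159.4
[169. 321.] 0.006 [ 648.6 -335.1] 36.5 10.6 171.5
[169. 321.] 0.034 [ 626.7 -332.3] 33.3 9.7 171.5
[228. 183.] 0.006 [ 477.3 -349.7] 46.9 18.6 104.7
[228. 183.] 0.034 [ 470.1 -345.6] 42.8 17.0 104.7
```

View pics/w1.png

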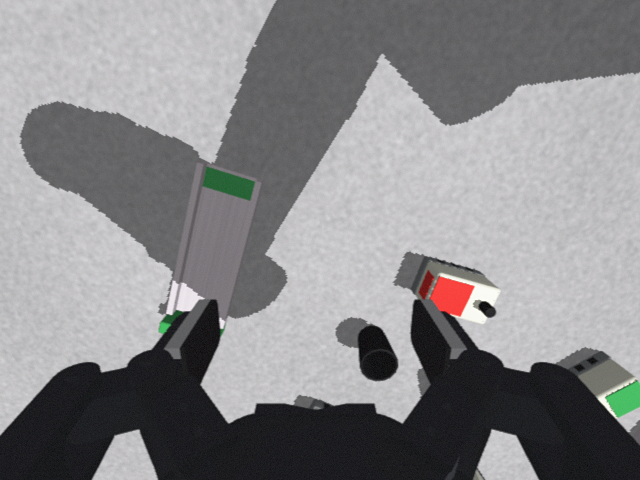

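The wrist view shows the green lane's stripe at (228,183), which agrees with the top view. It also shows the red pump at (455,297), clear of everything, and the cup at (377,355). A positive twist lowers the yaw. I'll pick up this red pump first.

Run:
```python
from h import *
from cell import r
import pickle
s=pickle.load(open("w1.pkl","rb"))
for k in blobs(s,"red",150):
    c,a,b,t=rect(s,k,.046); print(k.mean(0).round(),c.round(1),round(a,1),round(b,1),round(t,1))
T=pickle.load(open("d0.pkl","rb"))["top"]
print("bottle",cast(T,[[234,254]],.14),"cup",cast(T,[[377.5,257]],.05))
to(r,(445.5,-102,120),106)
```

```text
[451. 295.] [ 450.1 -113.8] 36.4 34.2 106.1
[426. 284.] [ 451.8 -140.8] 28.4 8.5 16.2
bottle [[0.53825026 0.12393096 0.14      ]] cup [[ 0.54707727 -0.12661776  0.05      ]]
twist -1.29 shift -156.8 -31.9 82.1 | now [ 458.  -261.6  202.1] 212.1 t 1.3 tilt 0.04
```

Request:
apply_moves(steps=[[[0, 0, 9], -0.143, 85], [[0, 0, 9], -0.143, 85], [[0, 0, 9], -0.143, 85], [[0, 0, 9], -0.143, 85], [[0, 0, 9], -0.143, 85], [[0, 0, 9], -0.143, 85], [[0, 0, 9], -0.143, 85], [[0, 0, 9], -0.143, 85], [[0, 0, 9], -0.146, 85], [[-48, -10, 0], 0, 85], [[-48, -10, 0], 0, 85], [[-48, -10, 0], 0, 85]])

```text
t: 2.5
position: [0.4467, -0.1154, 0.1213]
tcp_rot: [0.0, 0.797, -0.604, 0.0]
wrist_force: [1.2, 0.5, 0.2]
gripper_width: 0.998
grasp_force: 0.0
```

Run:
```python
from h import *
from cell import r
to(r,(446.2,-101.6,25),106)
```

```text
twist -0.005 shift -13.4 -3.3 96.3 | now [ 446.7 -115.4  121.3] 285.7 t 2.5 tilt 0.01
```

Request:
apply_moves(steps=[[[-13, -3, 30], 0, 85], [[0, 0, 30], 0, 85], [[0, 0, 20], 0, 85], [[0, 0, 10], 0, 85], [[0, 0, 6], 0, 85], [[0, 0, 0], 0, 30], [[0, 0, 0], 0, 30], [[0, 0, 0], 0, 30], [[0, 0, 0], 0, 30], [[0, 0, 0], 0, 30], [[0, 0, -10], 0, 30], [[0, 0, -20], 0, 30]], force=40)

```text
t: 3.7
position: [0.445, -0.1017, 0.0546]
tcp_rot: [0.001, 0.798, -0.602, -0.002]
wrist_force: [0.1, -0.5, -3.1]
gripper_width: 0.483
grasp_force: 41.4
```

Run:
```python
from h import *
from cell import r,snapshot
import pickle
s=snapshot("wrist"); cv2.imwrite("pics/w2.png",s["pixels"][:,:,::-1])
a=np.radians(11); c=np.array([428.9,265.9])+80*np.array([np.cos(a),np.sin(a)])
print(c,r.state()["gripper_width"],r.state()["wrist_force"])
q=c+36*np.array([np.cos(a),np.sin(a)])
to(r,(*q,200),11)
```

```text
[507.43017468 281.16471963] 0.48381798751847077 [ 1.42350392  0.64600264 -0.55297835]
twist -1.483 shift 167.6 -364.4 -141.8 | now [ 447.7 -101.6   58.2] 286.0 t 3.75 tilt 0.2
```

View pics/w2.png

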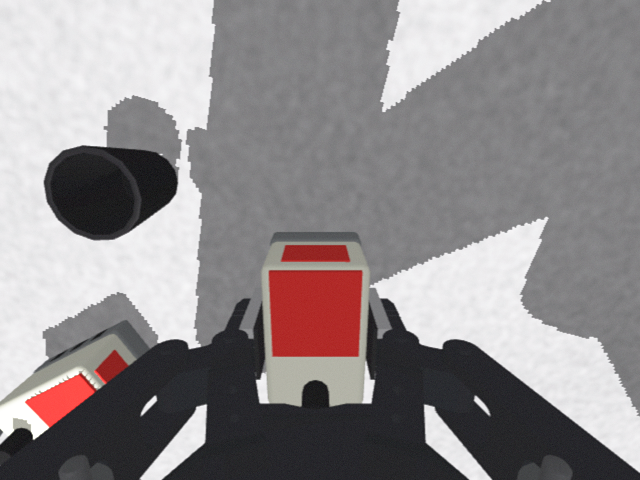

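The pump is squarely in the grip: its tag is centred at (316,313), with the stub at (316,390). I'll lift it, turn it and carry it to the red rack.

Request:
apply_moves(steps=[[[0, 0, -20], -0.1, 30], [[0, 0, -16], -0.148, 30], [[0, 0, -16], -0.148, 30], [[0, 0, -16], -0.148, 30], [[0, 0, -16], -0.148, 30], [[0, 0, -16], -0.148, 30], [[0, 0, -15], -0.148, 30], [[0, 0, -15], -0.148, 30], [[0, 0, -12], -0.148, 30], [[0, 0, 0], -0.148, 30], [[0, 0, 0], -0.051, 30], [[8, -20, 0], 0, 30]])

```text
t: 4.95
position: [0.4496, -0.0812, 0.1968]
tcp_rot: [-0.0, 0.996, 0.094, -0.001]
wrist_force: [0.3, 1.1, -3.0]
gripper_width: 0.483
grasp_force: 41.6
```

Request:
apply_moves(steps=[[[16, -36, 0], 0, 30], [[18, -40, 0], 0, 30], [[18, -40, 0], 0, 30], [[18, -40, 0], 0, 30], [[18, -40, 0], 0, 30], [[18, -40, 0], 0, 30], [[18, -40, 0], 0, 30], [[18, -38, 0], 0, 30], [[12, -22, 0], 0, 30], [[5, -9, 0], 0, 30], [[0, 0, 0], 0, 30]])

```text
t: 6.05
position: [0.5408, 0.2892, 0.1961]
tcp_rot: [0.0, 0.995, 0.096, -0.001]
wrist_force: [0.3, -0.7, -3.2]
gripper_width: 0.487
grasp_force: 41.7
```

Run:
```python
from h import *
from cell import r,snapshot
s=snapshot("wrist"); cv2.imwrite("pics/w3.png",s["pixels"][:,:,::-1])
for k in blobs(s,"red",150):
    for z in (.006,.034): c,a,b,t=rect(s,k,z); print(k.mean(0).round(),k.min(0),k.max(0),z,c.round(1),round(a,1),round(b,1),round(t,1))
to(r,(542.8,288,200),11)
```

```text
[315. 312.] [269 270] [361 355] 0.006 [432.3 267.9] 104.7 97.9 11.0
[315. 312.] [269 270] [361 355] 0.034 [448.4 271. ] 95.6 89.4 11.0
[628. 277.] [610 255] [639 299] 0.006 [538.2 -49.2] 42.3 30.9 43.5
[628. 277.] [610 255] [639 299] 0.034 [545.  -18.5] 38.6 28.2 43.5
[315. 254.] [281 245] [349 261] 0.006 [502.2 281.4] 70.4 17.5 101.0
[315. 254.] [281 245] [349 261] 0.034 [512.2 283.3] 64.3 16.0 101.0
[605. 232.] [584 223] [626 242] 0.006 [580.2  -0.8] 38.4 15.2 134.1
[605. 232.] [584 223] [626 242] 0.034 [583.4  25.8] 35.1 13.8 134.1
[318. 170.] [283 161] [353 179] 0.006 [585.5 294.6] 66.7 16.9 102.0
[318. 170.] [283 161] [353 179] 0.034 [588.2 295.4] 60.9 15.4 102.0
twist -0.001 shift 2.2 0.5 -3.6 | now [540.5 288.  196.4] 11.0 t 6.1 tilt 0.13
```

View pics/w3.png

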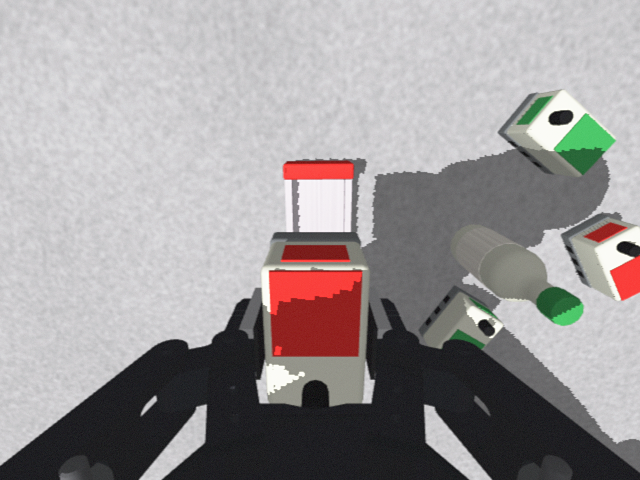

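The pump lines up with the red lane: the stop is at (318,170) and the pump's centre at (316,312). From this view the stop's centre is (588,295), which puts the lane centre at about (507,280.4) on an axis of 11°.

```bash
cat >> h.py <<'E'
RED=((507.1,280.4),10.9); GRN=((554.5,-329.6),14.9)
def lane(rk,x,z,r,y=0):
    (c,t)=rk; a=np.radians(t); to(r,(c[0]+x*np.cos(a)-y*np.sin(a),c[1]+x*np.sin(a)+y*np.cos(a),z),t)
E
python3 -c "
from h import *
from cell import r
lane(RED,37,32,r)"
```

```text
twist 0.001 shift 2.7 1.2 164.4 | now [540.5 288.  196.4] 11.0 t 6.1 tilt 0.13
```

Request:
apply_moves(steps=[[[2, 1, 30], 0, 30], [[0, 0, 40], 0, 30], [[0, 0, 40], 0, 30], [[0, 0, 25], 0, 30], [[0, 0, 14], 0, 30], [[0, 0, 8], 0, 30], [[0, 0, 4], 0, 30], [[0, 0, 2], 0, 30], [[0, 0, 1], 0, 30], [[0, 0, 0], 0, 30], [[0, 0, 0], 0, 30]])

```text
t: 7.2
position: [0.5437, 0.2881, 0.0341]
tcp_rot: [-0.0, 0.995, 0.096, 0.001]
wrist_force: [-0.2, 0.2, -2.8]
gripper_width: 0.486
grasp_force: 41.6
```

```bash
python3 -c "
from h import *
from cell import r
lane(RED,43,31,r); print(r.state()['wrist_force'])"
```

```text
twist 0.001 shift 5.6 0.6 3.1 | now [543.7 288.1  34.1] 11.0 t 7.2 tilt 0.08
[-0.16513748  0.21320319 -2.84101937]
```

Request:
apply_moves(steps=[[[0, 0, 1], 0, 30], [[0, 0, 1], 0, 30], [[0, 0, 1], 0, 30], [[0, 0, 0.5], 0, 30], [[0, 0, 0], 0, 30]])

```text
t: 7.7
position: [0.5437, 0.288, 0.0323]
tcp_rot: [-0.0, 0.995, 0.096, 0.001]
wrist_force: [-4.8, -0.9, 10.9]
gripper_width: 0.483
grasp_force: 43.4
```

Request:
apply_moves(steps=[[[1, 0, -0.5], 0, 30], [[1, 0, -0.3], 0, 30], [[1, 0, 0], 0, 30], [[1, 0, 0], 0, 30], [[1, 0, 0], 0, 30], [[0, 0, 0], 0, 30]])

```text
t: 8.3
position: [0.5478, 0.2886, 0.0323]
tcp_rot: [0.0, 0.995, 0.096, -0.0]
wrist_force: [-5.0, -1.7, 7.5]
gripper_width: 0.484
grasp_force: 42.9
```

Request:
apply_moves(steps=[[[1, 0, 0], 0, 30], [[1, 0, 0], 0, 30], [[1, 0, 0], 0, 30], [[0, 0, 0], 0, 30]])

```text
t: 8.7
position: [0.5484, 0.2886, 0.0324]
tcp_rot: [0.001, 0.995, 0.096, -0.003]
wrist_force: [-12.7, -0.5, 11.9]
gripper_width: 0.483
grasp_force: 43.6
```

Request:
apply_moves(steps=[[[-1, 0, 0], 0, 55], [[0, 0, 0], 0, 65], [[0, 0, 0], 0, 65], [[0, 0, -8], 0, 65], [[0, 0, -30], 0, 65], [[0, 0, -40], 0, 85], [[0, 0, -45], 0, 85], [[0, 0, -40], 0, 85], [[0, 0, 0], 0, 85]])

```text
t: 9.6
position: [0.5537, 0.291, 0.2017]
tcp_rot: [-0.003, 0.995, 0.096, 0.007]
wrist_force: [0.0, 0.2, -0.9]
gripper_width: 0.996
grasp_force: 0.0
```

Run:
```python
from h import *
from cell import r,snapshot
s=snapshot("wrist"); cv2.imwrite("pics/w4.png",s["pixels"][:,:,::-1])
for k in blobs(s,"red",150):
    c,a,b,t=rect(s,k,.052); print(k.mean(0).round(),c.round(1),round(a,1),round(b,1),round(t,1))
T=snapshot("top")
for k in blobs(T,"red",60):
    c,a,b,t=rect(T,k,.052); print("top",k.mean(0).round(),c.round(1),round(a,1),round(b,1),round(t,1))
to(r,(557,1,200),45.5)
```

```text
[319. 328.] [458.1 269.1] 42.5 16.4 101.2
[625. 289.] [551.9  -1.3] 36.2 33.2 43.9
[598. 246.] [586.2  42.3] 32.1 13.2 134.0
[318. 222.] [560.  290.2] 35.9 33.6 11.0
[318. 187.] [589.4 295.5] 57.0 18.6 101.0
top [167. 315.] [431.  252.9] 44.2 18.1 100.9
top [314. 255.] [547.5  -8.3] 37.8 32.6 46.4
top [151. 246.] [557.3 290.9] 33.8 31.2 100.4
top [165. 230.] [586.4 266.4] 29.6 14.9 91.6
twist -0.603 shift -201.2 206.7 -4.7 | now [550.6 289.4 195.3] 10.9 t 9.7 tilt 0.19
```

View pics/w4.png

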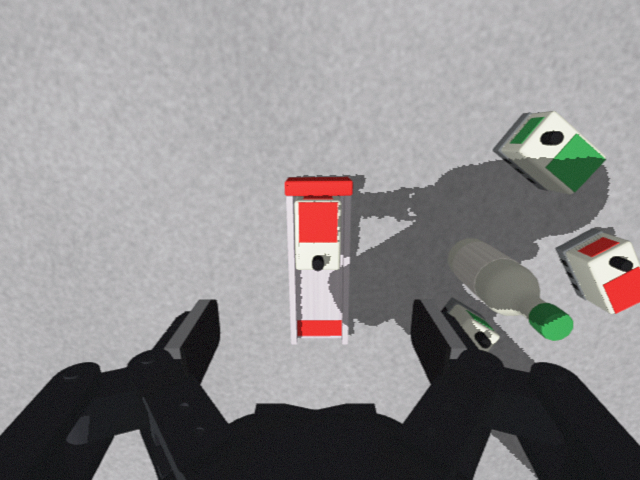

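R1 is seated in the red rack against the stop: its tag is at (318,222) and the stop at (318,187). Next is R2.

Request:
apply_moves(steps=[[[0, 0, 0], -0.12, 85], [[0, 0, 0], -0.12, 85], [[0, 0, 0], -0.12, 85], [[0, 0, 0], -0.12, 85], [[0, 0, 0], -0.123, 85], [[-30, 31, 0], 0, 85], [[-34, 35, 0], 0, 85], [[-34, 35, 0], 0, 85], [[-34, 35, 0], 0, 85], [[-34, 35, 0], 0, 85], [[-20, 20, 0], 0, 85], [[0, 0, 0], 0, 85]])

```text
t: 10.9
position: [0.5549, 0.0191, 0.192]
tcp_rot: [-0.0, 0.923, 0.384, -0.002]
wrist_force: [-0.1, -0.2, -1.1]
gripper_width: 0.998
grasp_force: 0.0
```

Run:
```python
from h import *
from cell import r,snapshot
s=snapshot("wrist")
for k in blobs(s,"red",150):
    c,a,b,t=rect(s,k,.046); print(k.mean(0).round(),c.round(1),round(a,1),round(b,1),round(t,1))
to(r,(557,1,25),45.5)
```

```text
[333. 251.] [549.8  -8.5] 35.8 33.5 45.1
[ 22. 121.] [452.2 242.8] 36.8 17.2 101.5
twist -0.003 shift -12.9 15.0 167.2 | now [555.3  20.7 192.2] 45.3 t 10.95 tilt 0.18
```

Request:
apply_moves(steps=[[[-12, 16, 30], 0, 85], [[0, 0, 45], 0, 85], [[0, 0, 45], 0, 85], [[0, 0, 30], 0, 85], [[0, 0, 12], 0, 85], [[0, 0, 5], 0, 85], [[0, 0, 0], 0, 30], [[0, 0, 0], 0, 30], [[0, 0, 0], 0, 30], [[0, 0, 0], 0, 30], [[0, 0, 0], 0, 30]])

```text
t: 12.05
position: [0.5605, 0.0032, 0.0285]
tcp_rot: [0.0, 0.922, 0.387, 0.002]
wrist_force: [-0.6, 0.5, 6.1]
gripper_width: 0.483
grasp_force: 42.2
```

Run:
```python
from h import *
from cell import r
print(r.state()["gripper_width"]);lane(RED,-31,200,r)
```

```text
0.48275902313364955
twist 0.604 shift -31.0 -282.3 -171.5 | now [560.5   3.2  28.5] 45.5 t 12.05 tilt 0.22
```

Request:
apply_moves(steps=[[[0, 0, -15], 0, 30], [[0, 0, -30], 0.12, 30], [[0, 0, -35], 0.12, 30], [[0, 0, -35], 0.12, 30], [[0, 0, -35], 0.12, 30], [[0, 0, -21], 0.124, 30], [[-3, -25, 0], 0, 30], [[-4, -36, 0], 0, 30], [[-5, -45, 0], 0, 30], [[-5, -45, 0], 0, 30], [[-5, -45, 0], 0, 30], [[-5, -45, 0], 0, 30]])

```text
t: 13.25
position: [0.4857, 0.2355, 0.1975]
tcp_rot: [-0.0, 0.996, 0.095, -0.0]
wrist_force: [0.8, -0.3, -1.7]
gripper_width: 0.488
grasp_force: 41.4
```

Run:
```python
from h import *
from cell import r
print(r.state()["gripper_width"]);lane(RED,-31,40,r)
```

```text
0.48823548947666484
twist -0.001 shift -1.5 -40.0 157.5 | now [485.7 235.5 197.5] 10.9 t 13.25 tilt 0.04
```

Request:
apply_moves(steps=[[[0, -25, 0], 0, 30], [[-1, -15, 10], 0, 30], [[0, 0, 30], 0, 30], [[0, 0, 40], 0, 30], [[0, 0, 35], 0, 30], [[0, 0, 25], 0, 30], [[0, 0, 12], 0, 30], [[0, 0, 6], 0, 30], [[0, 0, 2], 0, 30], [[0, 0, 1], 0, 30], [[0, 0, 0], 0, 30]])

```text
t: 14.35
position: [0.4791, 0.2739, 0.0377]
tcp_rot: [-0.001, 0.995, 0.095, 0.001]
wrist_force: [0.9, -0.6, -2.2]
gripper_width: 0.483
grasp_force: 41.3
```

Run:
```python
from h import *
from cell import r,snapshot
s=snapshot("wrist"); cv2.imwrite("pics/w5.png",s["pixels"][:,:,::-1])
lane(RED,-23,34,r)
```

```text
twist 0.0 shift 5.8 -1.1 3.7 | now [479.  273.9  37.7] 10.9 t 14.4 tilt 0.13
```

View pics/w5.png

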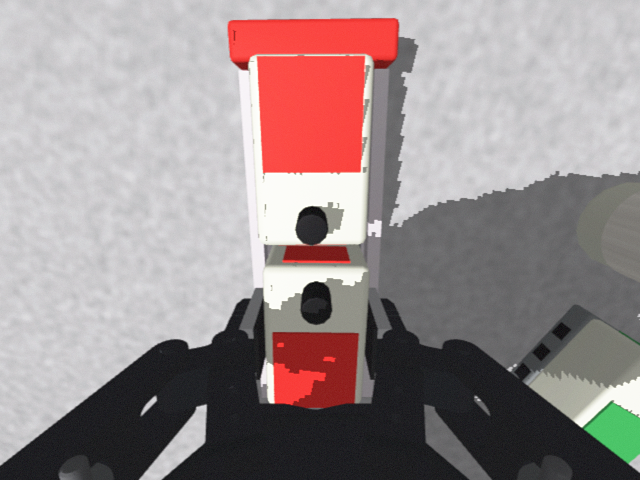

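R2 sits behind R1 in the lane with a gap of a few mm at about row 250, and the two are in line. I'll lower it and slide it home.

Request:
apply_moves(steps=[[[0, -1, 1], 0, 30], [[0, 0, 1], 0, 30], [[0, 0, 1], 0, 30], [[0, 0, 0.5], 0, 30], [[0, 0, 0], 0, 30]])

```text
t: 14.9
position: [0.4784, 0.2747, 0.0345]
tcp_rot: [-0.0, 0.995, 0.095, 0.0]
wrist_force: [-3.8, -0.3, 7.2]
gripper_width: 0.483
grasp_force: 42.4
```

Request:
apply_moves(steps=[[[1, 0, -0.4], 0, 30], [[1, 0, 0], 0, 30], [[1, 0, 0], 0, 30], [[1, 0, 0], 0, 30], [[1, 0, 0], 0, 30], [[0, 0, 0], 0, 30]])

```text
t: 15.5
position: [0.4826, 0.2751, 0.0346]
tcp_rot: [0.0, 0.995, 0.095, -0.001]
wrist_force: [-5.4, -0.3, 8.6]
gripper_width: 0.487
grasp_force: 42.5
```

Request:
apply_moves(steps=[[[1, 0, 0], 0, 30], [[1, 0, 0], 0, 30], [[1, 0, 0], 0, 30], [[0, 0, 0], 0, 30]])

```text
t: 15.9
position: [0.4846, 0.2753, 0.0345]
tcp_rot: [0.001, 0.995, 0.095, -0.001]
wrist_force: [-8.3, -0.9, 10.7]
gripper_width: 0.484
grasp_force: 42.6
```

Request:
apply_moves(steps=[[[1, 0, 0], 0, 30], [[1, 0, 0], 0, 30], [[0, 0, 0], 0, 30]])

```text
t: 16.2
position: [0.4848, 0.2752, 0.0346]
tcp_rot: [0.001, 0.995, 0.095, -0.003]
wrist_force: [-15.6, -0.6, 14.5]
gripper_width: 0.487
grasp_force: 42.8
```

Contact with R1. I'll release and go to G1.

Request:
apply_moves(steps=[[[-2, 0, 0], 0, 55], [[0, 0, 0], 0, 65], [[0, 0, 0], 0, 65], [[0, 0, -8], 0, 65], [[0, 0, -30], 0, 65], [[0, 0, -40], 0, 85], [[0, 0, -45], 0, 85], [[0, 0, -40], 0, 85], [[0, 0, 0], 0, 85]])

```text
t: 17.1
position: [0.4894, 0.2781, 0.2039]
tcp_rot: [-0.004, 0.995, 0.095, 0.006]
wrist_force: [-0.0, 1.2, 0.3]
gripper_width: 0.999
grasp_force: 0.0
```

Run:
```python
from h import *
from cell import r,snapshot
s=snapshot("wrist")
for k in blobs(s,"red",150):
    c,a,b,t=rect(s,k,.052); print(k.mean(0).round(),c.round(1),round(a,1),round(b,1),round(t,1))
to(r,(655,99.5,195),65.7)
```

```text
[320. 258.] [463.8 270.5] 47.1 42.4 12.3
[317. 143.] [560.1 290.3] 35.5 33.6 10.9
[318. 111.] [585.  294.7] 57.6 13.5 100.9
twist -0.957 shift -93.0 225.5 5.5 | now [487.7 277.  200.5] 10.9 t 17.15 tilt 0.48
```

Request:
apply_moves(steps=[[[0, 0, 0], -0.137, 85], [[0, 0, 0], -0.137, 85], [[0, 0, 0], -0.137, 85], [[0, 0, 0], -0.137, 85], [[0, 0, 0], -0.137, 85], [[0, 0, 0], -0.137, 85], [[0, 0, 0], -0.135, 85], [[-16, 39, 0], 0, 85], [[-18, 44, 0], 0, 85], [[-18, 44, 0], 0, 85], [[-18, 44, 0], 0, 85], [[-10, 25, 0], 0, 85]])

```text
t: 18.35
position: [0.6333, 0.1194, 0.1948]
tcp_rot: [-0.0, 0.841, 0.541, -0.001]
wrist_force: [-0.6, 0.4, -0.6]
gripper_width: 0.995
grasp_force: 0.0
```

Run:
```python
from h import *
from cell import r,snapshot
s=snapshot("wrist")
for k in blobs(s,"green",150):
    c,a,b,t=rect(s,k,.046); print(k.mean(0).round(),c.round(1),round(a,1),round(b,1),round(t,1))
to(r,(655,99.5,25),65.7)
```

```text
[130. 303.] [443.4 123.6] 35.0 32.8 159.6
[180. 303.] [484.2 101.4] 42.5 22.4 28.7
[348. 250.] [650.8  87.2] 34.0 32.3 65.6
twist -0.004 shift -8.2 25.6 169.5 | now [635.1 117.5 194.5] 65.4 t 18.4 tilt 0.14
```

Request:
apply_moves(steps=[[[-8, 27, 10], 0, 85], [[0, 0, 35], 0, 85], [[0, 0, 35], 0, 85], [[0, 0, 0], 0, 85]])

```text
t: 18.8
position: [0.649, 0.1026, 0.1096]
tcp_rot: [-0.002, 0.84, 0.542, -0.007]
wrist_force: [-0.3, -1.1, -0.3]
gripper_width: 0.997
grasp_force: 0.0
```

Run:
```python
from h import *
from cell import r,snapshot
to(r,(655.8,99.2,27),65.7)
```

```text
twist -0.001 shift -0.3 7.5 82.6 | now [649.  102.6 109.6] 65.6 t 18.8 tilt 0.81
```

Request:
apply_moves(steps=[[[0, 7, 10], 0, 85], [[0, 0, 30], 0, 85], [[0, 0, 25], 0, 85], [[0, 0, 12], 0, 85], [[0, 0, 5], 0, 85], [[0, 0, 0], 0, 30], [[0, 0, 0], 0, 30], [[0, 0, 0], 0, 30], [[0, 0, 0], 0, 30], [[0, 0, 0], 0, 30], [[0, 0, -10], 0, 30]])

```text
t: 19.9
position: [0.6584, 0.1009, 0.0434]
tcp_rot: [-0.001, 0.84, 0.542, -0.001]
wrist_force: [-0.4, -0.3, -2.6]
gripper_width: 0.478
grasp_force: 42.5
```

Run:
```python
from h import *
from cell import r
lane(GRN,36,200,r); print(r.state()["gripper_width"])
```

```text
twist 0.887 shift -175.1 389.3 -156.6 | now [658.4 100.9  43.4] 65.7 t 19.9 tilt 0.18
0.4781070533991415
```

Request:
apply_moves(steps=[[[0, 0, -25], 0.14, 30], [[0, 0, -30], 0.148, 30], [[0, 0, -30], 0.15, 30], [[0, 0, -30], 0.15, 30], [[0, 0, -25], 0.15, 30], [[0, 0, -15], 0.149, 30], [[-10, 22, 0], 0, 30], [[-16, 36, 0], 0, 30], [[-18, 40, 0], 0, 30], [[-18, 40, 0], 0, 30], [[-18, 40, 0], 0, 30], [[-18, 40, 0], 0, 30]])

```text
t: 21.1
position: [0.6199, -0.1363, 0.199]
tcp_rot: [-0.0, 0.992, 0.13, -0.001]
wrist_force: [0.8, 0.4, -1.7]
gripper_width: 0.478
grasp_force: 42.5
```

Run:
```python
from h import *
from cell import r
lane(GRN,38,200,r); print(r.state()["gripper_width"])
```

```text
twist 0.0 shift -74.9 170.0 -1.0 | now [ 619.9 -136.3  199. ] 14.9 t 21.1 tilt 0.08
0.4782132549494556
```

Request:
apply_moves(steps=[[[-18, 40, 0], 0, 30], [[-18, 40, 0], 0, 30], [[-18, 40, 0], 0, 30], [[-13, 30, 10], 0, 30], [[-8, 20, 20], 0, 30], [[0, 0, 30], 0, 30], [[0, 0, 20], 0, 30], [[0, 0, 0], 0, 30], [[0, 0, 0], 0, 30]])

```text
t: 22.0
position: [0.5923, -0.3184, 0.1195]
tcp_rot: [0.0, 0.992, 0.13, -0.0]
wrist_force: [1.0, -0.7, -1.8]
gripper_width: 0.482
grasp_force: 42.5
```

Run:
```python
from h import *
from cell import r,snapshot
s=snapshot("wrist"); cv2.imwrite("pics/w6.png",s["pixels"][:,:,::-1])
for k in blobs(s,"green",150):
    c,a,b,t=rect(s,k,.034); print(k.mean(0).round(),c.round(1),round(a,1),round(b,1),round(t,1))
a=np.radians(14.9);print("expect stop centre",np.array(GRN[0])+83*np.array([np.cos(a),np.sin(a)]))
lane(GRN,39,39,r)
```

```text
[315. 360.] [ 504.2 -342.1] 64.3 59.6 15.0
[315. 252.] [ 592.  -318.5] 42.4 9.5 104.9
[315. 190.] [ 633.9 -307.7] 60.1 15.7 104.9
expect stop centre [ 634.70921458 -308.25797817]
twist 0.001 shift -1.1 0.8 81.7 | now [ 593.1 -318.5  120.7] 14.9 t 22.05 tilt 0.11
```

View pics/w6.png

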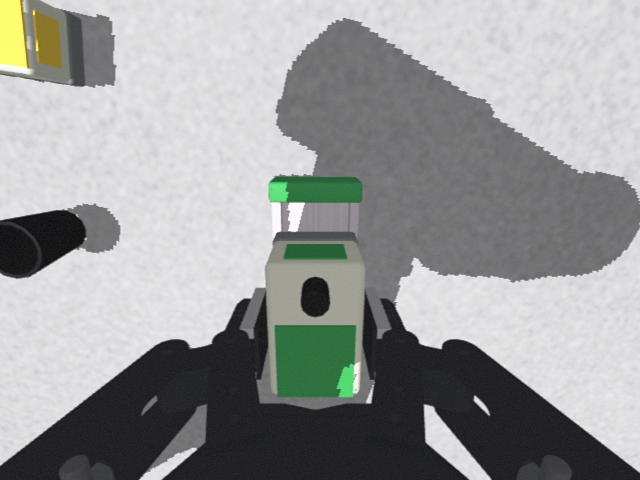

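The lane is well aligned with the pump: the stop at (315,190) is measured at (634,-308), as predicted, and the pump is at (315,320). I'll lower it.

Request:
apply_moves(steps=[[[-1, 1, 20], 0, 30], [[0, 0, 30], 0, 30], [[0, 0, 18], 0, 30], [[0, 0, 8], 0, 30], [[0, 0, 3], 0, 30], [[0, 0, 1.5], 0, 30], [[0, 0, 1], 0, 30], [[0, 0, 0], 0, 30]])

```text
t: 22.85
position: [0.5924, -0.3197, 0.0422]
tcp_rot: [0.001, 0.991, 0.13, 0.001]
wrist_force: [-5.3, 2.5, 6.4]
gripper_width: 0.483
grasp_force: 43.6
```

Request:
apply_moves(steps=[[[1, 0, -0.3], 0, 30], [[1, 0, 0], 0, 30], [[1, 0, 0], 0, 30], [[1, 0, 0], 0, 30], [[0, 0, 0], 0, 30]])

```text
t: 23.35
position: [0.5961, -0.3197, 0.0422]
tcp_rot: [0.001, 0.991, 0.13, 0.001]
wrist_force: [-4.6, -0.0, 7.4]
gripper_width: 0.481
grasp_force: 43.7
```

Request:
apply_moves(steps=[[[1, 0, 0], 0, 30], [[1, 0, 0], 0, 30], [[1, 0, 0], 0, 30], [[1, 0, 0], 0, 30], [[0, 0, 0], 0, 30]])

```text
t: 23.85
position: [0.5976, -0.3194, 0.0422]
tcp_rot: [0.001, 0.992, 0.13, -0.002]
wrist_force: [-10.9, -2.3, 10.5]
gripper_width: 0.481
grasp_force: 44.1
```

Request:
apply_moves(steps=[[[-1, 0, 0], 0, 55], [[0, 0, 0], 0, 65], [[0, 0, 0], 0, 65], [[0, 0, -8], 0, 65], [[0, 0, -30], 0, 65], [[0, 0, -40], 0, 85], [[0, 0, -45], 0, 85], [[0, 0, -35], 0, 85], [[0, 0, 0], 0, 85]])

```text
t: 24.75
position: [0.6018, -0.3189, 0.2045]
tcp_rot: [0.004, 0.991, 0.13, 0.006]
wrist_force: [1.1, 0.6, -0.4]
gripper_width: 0.993
grasp_force: 0.0
```

Run:
```python
from h import *
from cell import r,snapshot
s=snapshot("wrist"); cv2.imwrite("pics/w7.png",s["pixels"][:,:,::-1])
for k in blobs(s,"green",150):
    c,a,b,t=rect(s,k,.052); print(k.mean(0).round(),c.round(1),round(a,1),round(b,1),round(t,1))
T=snapshot("top")
for k in blobs(T,"green",60):
    c,a,b,t=rect(T,k,.046); print("top",k.mean(0).round(),c.round(1),round(a,1),round(b,1),round(t,1))
to(r,(454.7,119.7,200),-20.4)
```

```text
[310. 327.] [ 504.6 -341.6] 41.1 15.5 104.7
[313. 250.] [ 581.4 -323.8] 34.3 32.1 14.8
[310. 188.] [ 634.4 -307.7] 56.5 17.7 103.9
top [240. 311.] [442.5 124.2] 34.1 30.9 159.9
top [233. 253.] [548.7 139.7] 20.6 20.3 2.4
twist 0.617 shift -287.7 -359.5 -1.9 | now [ 599.1 -317.5  198.1] 14.9 t 24.85 tilt 0.19
```

View pics/w7.png

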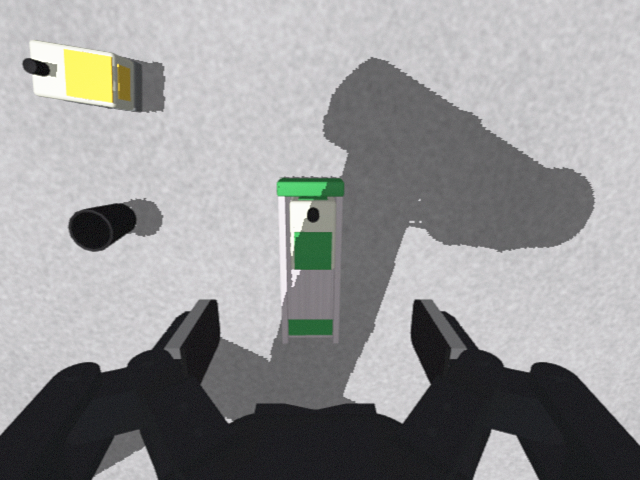

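G1 is seated at the green stop: its tag is at (313,250) and the stop at (310,188). Now G2.

Request:
apply_moves(steps=[[[0, 0, 0], 0.123, 85], [[0, 0, 0], 0.123, 85], [[0, 0, 0], 0.123, 85], [[0, 0, 0], 0.123, 85], [[0, 0, 0], 0.125, 85], [[-20, -25, 0], 0, 85], [[-28, -35, 0], 0, 85], [[-28, -35, 0], 0, 85], [[-28, -35, 0], 0, 85], [[-28, -35, 0], 0, 85], [[-28, -35, 0], 0, 85], [[-28, -35, 0], 0, 85]])

```text
t: 26.05
position: [0.5028, -0.0303, 0.1951]
tcp_rot: [0.0, 0.984, -0.177, -0.001]
wrist_force: [-0.3, 0.5, -0.0]
gripper_width: 0.993
grasp_force: 0.0
```

Request:
apply_moves(steps=[[[-28, -35, 0], 0, 85], [[-28, -35, 0], 0, 85], [[-25, -32, 0], 0, 85], [[-10, -13, 0], 0, 85], [[0, 0, 0], 0, 85], [[0, 0, 0], 0, 85]])

```text
t: 26.65
position: [0.4587, 0.1076, 0.1955]
tcp_rot: [0.001, 0.984, -0.177, -0.001]
wrist_force: [0.2, -0.9, -0.8]
gripper_width: 0.994
grasp_force: 0.0
```

Run:
```python
from h import *
from cell import r,snapshot
s=snapshot("wrist")
for k in blobs(s,"green",150):
    c,a,b,t=rect(s,k,.046); print(k.mean(0).round(),c.round(1),round(a,1),round(b,1),round(t,1))
to(r,(455.2,119.4,27),-20.4)
```

```text
[304. 248.] [443.4 123.5] 34.0 32.5 159.6
[233. 145.] [546.4 145.4] 33.1 29.7 80.1
twist -0.001 shift -7.8 -10.1 168.6 | now [458.9 107.2 195.6] 339.5 t 26.7 tilt 0.1
```

The bottle stands close to the camera side of the wrist, so I'll make a half turn (same grasp) to keep the camera away from it.

Request:
apply_moves(steps=[[[0, 0, 0], 0.149, 85], [[0, 0, 0], 0.149, 85], [[0, 0, 0], 0.149, 85], [[0, 0, 0], 0.149, 85], [[0, 0, 0], 0.149, 85], [[0, 0, 0], 0.149, 85], [[0, 0, 0], 0.149, 85], [[0, 0, 0], 0.149, 85], [[0, 0, 0], 0.149, 85], [[0, 0, 0], 0.149, 85], [[0, 0, 0], 0.149, 85]])

```text
t: 27.8
position: [0.4594, 0.1063, 0.1959]
tcp_rot: [-0.001, -0.538, 0.843, 0.0]
wrist_force: [-0.2, 0.3, 0.2]
gripper_width: 0.996
grasp_force: 0.0
```

Request:
apply_moves(steps=[[[0, 0, 0], 0.149, 85], [[0, 0, 0], 0.149, 85], [[0, 0, 0], 0.149, 85], [[0, 0, 0], 0.149, 85], [[0, 0, 0], 0.149, 85], [[0, 0, 0], 0.149, 85], [[0, 0, 0], 0.149, 85], [[0, 0, 0], 0.149, 85], [[0, 0, 0], 0.149, 85], [[0, 0, 0], 0.149, 85], [[0, 0, 0], 0.013, 85], [[0, 0, 0], 0, 85]])

```text
t: 29.0
position: [0.4593, 0.1068, 0.196]
tcp_rot: [-0.0, 0.177, 0.984, -0.0]
wrist_force: [-0.4, -0.9, -0.1]
gripper_width: 0.995
grasp_force: 0.0
```

Run:
```python
from h import *
from cell import r
to(r,(455.3,119.2,28),-20.4)
```

```text
twist -0.0 shift 8.1 10.2 168.0 | now [459.3 106.8 196. ] 159.6 t 29.0 tilt 0.04
```

Request:
apply_moves(steps=[[[8, 10, 0], 0, 70], [[0, 0, 40], 0, 70], [[0, 0, 45], 0, 70], [[0, 0, 40], 0, 70], [[0, 0, 25], 0, 70], [[0, 0, 13], 0, 70], [[0, 0, 6], 0, 70], [[0, 0, 0], 0, 30], [[0, 0, 0], 0, 30], [[0, 0, 0], 0, 30], [[0, 0, 0], 0, 30], [[0, 0, 0], 0, 30]])

```text
t: 30.2
position: [0.4557, 0.1203, 0.0282]
tcp_rot: [0.001, 0.178, 0.984, 0.001]
wrist_force: [-1.5, 1.3, 3.8]
gripper_width: 0.48
grasp_force: 42.9
```

Run:
```python
from h import *
from cell import r
print(r.state()["gripper_width"]);lane(GRN,-30,200,r)
```

```text
0.47986762463661936
twist -0.617 shift 50.2 -460.2 -171.8 | now [455.7 120.3  28.2] 159.6 t 30.2 tilt 0.11
```

Request:
apply_moves(steps=[[[0, 0, -15], 0, 30], [[0, 0, -30], 0, 30], [[0, 0, -40], 0, 30], [[0, 0, -40], 0, 30], [[0, 0, -25], -0.12, 30], [[0, 0, -16], -0.125, 30], [[0, 0, -6], -0.125, 30], [[0, 0, 0], -0.125, 30], [[0, 0, 0], -0.122, 30], [[2, -20, 0], 0, 30], [[4, -35, 0], 0, 30], [[4, -40, 0], 0, 30]])

```text
t: 31.4
position: [0.4693, 0.0249, 0.1989]
tcp_rot: [-0.0, -0.131, 0.991, 0.0]
wrist_force: [0.6, -0.3, -1.6]
gripper_width: 0.485
grasp_force: 42.2
```

Request:
apply_moves(steps=[[[4, -40, 0], 0, 30], [[4, -40, 0], 0, 30], [[5, -42, 0], 0, 30], [[5, -42, 0], 0, 30], [[5, -42, 0], 0, 30], [[5, -42, 0], 0, 30], [[5, -42, 0], 0, 30], [[4, -40, 0], 0, 30], [[2, -20, 0], 0, 30], [[0, 0, 0], 0, 30], [[0, 0, 0], 0, 30]])

```text
t: 32.5
position: [0.5213, -0.3227, 0.1982]
tcp_rot: [-0.001, -0.129, 0.992, 0.001]
wrist_force: [-0.6, 1.5, -2.3]
gripper_width: 0.486
grasp_force: 42.2
```

Run:
```python
from h import *
from cell import r
print(r.state()["gripper_width"]);lane(GRN,-31,40,r)
```

```text
0.48593257735153783
twist -0.002 shift 0.7 -15.2 158.2 | now [ 521.3 -322.7  198.2] 194.8 t 32.5 tilt 0.14
```

Request:
apply_moves(steps=[[[1, -15, 10], -0.002, 30], [[0, 0, 35], 0, 30], [[0, 0, 45], 0, 30], [[0, 0, 35], 0, 30], [[0, 0, 20], 0, 30], [[0, 0, 10], 0, 30], [[0, 0, 4], 0, 30], [[0, 0, 2], 0, 30], [[0, 0, 1], 0, 30], [[0, 0, 0], 0, 30]])

```text
t: 33.5
position: [0.5257, -0.3377, 0.0384]
tcp_rot: [0.001, -0.131, 0.991, -0.001]
wrist_force: [0.0, 0.8, -2.3]
gripper_width: 0.485
grasp_force: 42.1
```

Run:
```python
from h import *
from cell import r,snapshot
s=snapshot("wrist"); cv2.imwrite("pics/w8.png",s["pixels"][:,:,::-1])
lane(GRN,-23,34,r)
```

```text
twist 0.002 shift -7.0 0.5 4.4 | now [ 525.6 -337.7   38.4] 195.0 t 33.55 tilt 0.12
```

View pics/w8.png

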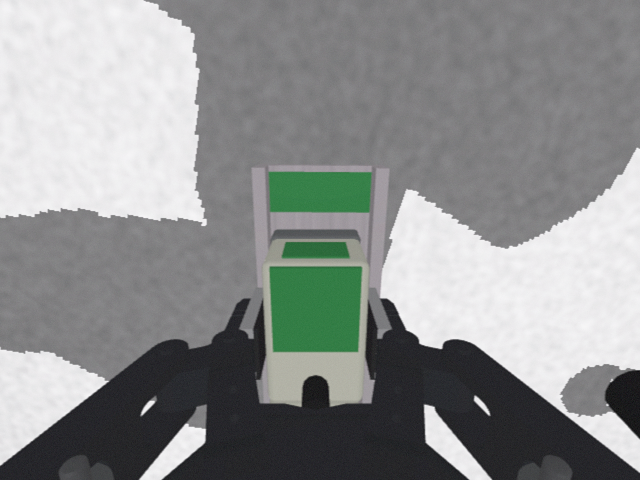

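G2 is centred between the lane walls: the walls are at columns 260 and 380 and the pump at 316. I'll lower it and slide it towards G1, which is tool -x.

Request:
apply_moves(steps=[[[0, 0, 1], 0, 30], [[0, 0, 1], 0, 30], [[0, 0, 1], 0, 30], [[0, 0, 1], 0, 30], [[0, 0, 0.5], 0, 30], [[0, 0, 0], 0, 30]])

```text
t: 34.15
position: [0.5251, -0.3376, 0.0342]
tcp_rot: [0.0, -0.131, 0.991, -0.0]
wrist_force: [-1.7, 1.6, 5.8]
gripper_width: 0.48
grasp_force: 43.1
```

Request:
apply_moves(steps=[[[-1, 0, -0.3], 0, 30], [[-1, 0, 0], 0, 30], [[-1, 0, 0], 0, 30], [[-1, 0, 0], 0, 30], [[-1, 0, 0], 0, 30], [[0, 0, 0], 0, 30]])

```text
t: 34.75
position: [0.5292, -0.3369, 0.0342]
tcp_rot: [-0.001, -0.131, 0.991, -0.0]
wrist_force: [-5.1, -0.3, 6.5]
gripper_width: 0.485
grasp_force: 43.3
```

Request:
apply_moves(steps=[[[-1, 0, 0], 0, 30], [[-1, 0, 0], 0, 30], [[-1, 0, 0], 0, 30], [[-1, 0, 0], 0, 30], [[0, 0, 0], 0, 30]])

```text
t: 35.25
position: [0.5294, -0.3367, 0.0342]
tcp_rot: [-0.004, -0.13, 0.992, 0.001]
wrist_force: [-13.4, -5.7, 10.6]
gripper_width: 0.484
grasp_force: 43.9
```

Request:
apply_moves(steps=[[[-1, 0, 0], 0, 30], [[-1, 0, 0], 0, 30], [[-1, 0, 0], 0, 30], [[0, 0, 0], 0, 30]])

```text
t: 35.65
position: [0.5294, -0.3365, 0.0342]
tcp_rot: [-0.007, -0.129, 0.992, 0.001]
wrist_force: [-17.9, -7.3, 13.2]
gripper_width: 0.479
grasp_force: 44.3
```

Request:
apply_moves(steps=[[[3, 0, 0], 0, 55], [[0, 0, 0], 0, 65], [[0, 0, 0], 0, 65], [[0, 0, -8], 0, 65], [[0, 0, -30], 0, 65], [[0, 0, -40], 0, 85], [[0, 0, -45], 0, 85], [[0, 0, -40], 0, 85], [[40, 0, 0], 0, 85], [[45, 0, 0], 0, 85], [[0, 0, 0], 0, 85]])

```text
t: 36.75
position: [0.4479, -0.3572, 0.1972]
tcp_rot: [-0.0, -0.129, 0.992, 0.0]
wrist_force: [0.4, -0.4, 0.2]
gripper_width: 0.992
grasp_force: 0.0
```

Run:
```python
from h import *
from cell import r,snapshot
import pickle
T=snapshot("top"); S=snapshot("side"); p=T["pixels"]; d=pickle.load(open("d0.pkl","rb"))
cv2.imwrite("pics/f.png",np.hstack([cv2.resize(p[140:340,100:540],(800,364))])[:,:,::-1])
for col in("green","red","yellow"):
    for k in blobs(T,col): c,a,b,t=rect(T,k,.052); print(col,k.mean(0).round(),c.round(1),round(a,1),round(b,1),round(t,1))
for n,R_,tags in(("G",GRN,0),("R",RED,0)): print(n,proj(T,[R_[0][0]/1000,R_[0][1]/1000,.006]))
s=snapshot("wrist")
for k in blobs(s,"green",100): c,a,b,t=rect(s,k,.052); print("w",k.mean(0).round(),c.round(1),round(a,1),round(b,1),round(t,1))
to(r,(500,-330,200),14.9)
```

```text
green [233. 253.] [548.2 138.8] 20.4 20.2 2.4
green [461. 219.] [ 622.5 -282.8] 38.7 12.7 105.6
red [167. 315.] [431.  252.8] 44.4 18.1 100.9
red [158. 294.] [467.5 272.4] 37.9 33.5 11.0
red [153. 238.] [567.1 283.7] 65.2 47.7 101.2
yellow [372. 190.] [ 673.  -114.9] 36.1 33.9 96.5
G [[478.585173   257.75388304]]
R [[162.29715606 273.96746166]]
w [339. 381.] [ 599.4 -292.6] 29.4 8.8 13.9
w [314. 358.] [ 580.7 -324.1] 35.0 32.3 15.0
w [315. 298.] [ 517.  -340.2] 35.0 32.6 14.9
w [316. 273.] [ 492.5 -346.6] 22.6 5.9 104.9
w [317. 241.] [ 462.8 -352.9] 41.1 14.7 104.9
twist 0.002 shift -53.1 14.1 -3.1 | now [ 452.4 -357.3  196.9] 195.0 t 36.9 tilt 0.11
```

View pics/f.png

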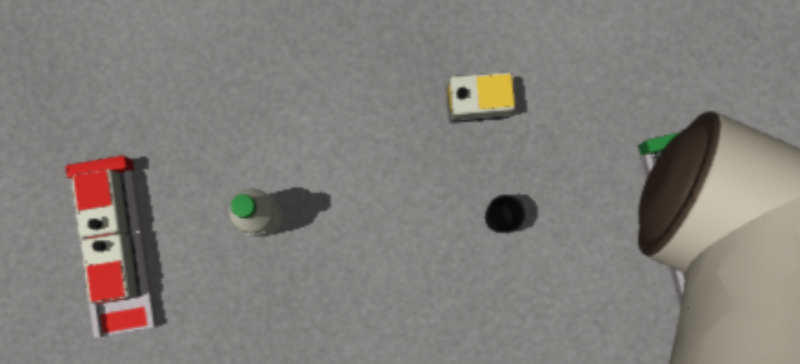

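The red pumps sit end to end at the red stop, at about (95,185) and (108,275) in the crop. Yellow, the bottle and the cup are unmoved. The wrist camera puts the two green tags 65.7 mm apart on the lane axis, so the green pumps are touching. Handing in.

```bash
python3 -c "
from cell import r
print(r.hand_in())"
```

```text
the job is handed in; nothing more can be done
None
```

The job is handed in at about 37 s, with no verdict shown: both green-tagged pumps are in the green rack and both red-tagged pumps in the red rack, slid home against the stops, and the yellow pump, bottle and cup look unmoved in the last top image.

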